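# Set and lock the hold-down stop on the amber bottle

## Robot

A 6-joint arm with a two-finger parallel gripper is mounted at the origin on the work surface. World frame = base frame: x ahead of the robot, y to its left, z up, the work surface at z = 0. Lengths are in m, angles in rad, forces in N, time in s.
With the tool pointing down it reaches from about 0.425 to 1.125 m from the base axis. Payload 14.9 kg.
Tool frame: the origin (TCP) lies midway between the tips of the shut fingers; the grasp point (between the pads) lies 19 mm behind it; z points along the fingers, y is the line along which they close (so a half turn about z gives the same grasp; the last joint's range is limited). The gripper opens to 91 mm and grips with 3 to 60 N. Pads are 32 mm wide; open, the fingers measure 118 mm over their backs; the gripper's body (76 mm by 178 mm) begins 60 mm behind the grasp point.
Start: joints at [1.156, 0.379, 1.734, -0, 1.028, -0.033], TCP at [0.261, 0.65, 0.181] pointing down, gripper open.
Joint ranges: [-2.77, 2.77], [-0.74, 2.19], [0, 2.66], [-1.06, 4.2], [0.31, 2.87], [-3.08, 3.08]. Speed limits (rad/s): [1.89, 1.89, 2.39, 3.14, 3.14, 3.14].

## Interface

Orientations are given as a unit quaternion [x, y, z, w].
In Python, from bench import ctrl gives the robot as it stands. The module is installed in compiled form; this text tells all that it offers. Calls block until the motion is done:
- ctrl.reach(position, orientation): joint-space move of the TCP to a pose.
- ctrl.move_l(position, orientation=None, max_speed=0.15): straight line of the TCP; orientation=None keeps the orientation; max_speed is the mean speed in m/s.
- ctrl.move_j(angles): joint-space move.
- ctrl.grip(opening, effort=None): finger opening in m; effort is the grip in N (None keeps the last); returns when the fingers have stopped.
- ctrl.sleep(seconds).
- ctrl.inverse_kinematics(position, orientation): joint angles nearest the present ones, or None.
- ctrl.grab_frame(name): name is "scene" or "top"; returns a dict with "pixels" (480x640x3 uint8, red, green, blue), "K" (3x3 intrinsics, pixels), "position" and "rotation" of the camera in the world. Camera axes: x right, y up, looking along -z (the intrinsics and any distortion apply to the point x, -y, -z); pixel columns grow to the right and rows downward; lengths in m; the calibration is good to about 2 mm. A picture is of the moment at which its call begins. There is no depth.
A pose or a line that the arm cannot do raises ctrl.PlanningError and nothing moves.
- ctrl.close_job(): hands the job in; it is judged then, once.
Readings, each from a call of its own:
- ctrl.current_t(): time.
- ctrl.current_joint_pos(): joint angles.
- ctrl.current_joint_velocities(): joint speeds.
- ctrl.current_tau(): joint torques, N m.
- ctrl.current_tcp_pos(): TCP position.
- ctrl.current_eef_rot(): TCP orientation.
- ctrl.current_wrist_force(): force on the tool from outside, world axes, zero at the start.
- ctrl.current_torque(): the same for the moment, N m.
- ctrl.current_finger_gap(): finger opening in m.
- ctrl.current_finger_force(): force on a finger pad.
Only numpy, scipy, OpenCV 4.12 (cv2) and the standard library are available. Lean on these libraries where they do the work, as an engineer would, in place of code of your own. Each camera call takes 0.05 s, during which the arm holds its last target. There are 200 camera calls.

## Task

Two hold-down stands are on the cupboard shelf. On the one that holds the slim amber syrup bottle, lower the stop by its top knob until the rubber foot rests on the bottle cap, without bearing down hard on the glass, and then lock it by swinging the stand's clamp lever right over to its end. Leave the bottle standing under the stop.

Things in the scene. Friction and masses are not known exactly. Their poses are not given: they have to be found in the camera images.
- stop_foot: Rubber disc, 32 mm wide, 10 thick, under the vertical stop rod over the bottle. Origin: centre of its underside; z up, +x to the stand's column, -x its front. Untouched, the top of the rod's round knob (40 mm wide, 22 high) is 122 mm above. Rod slides down with 6 N and stays put; foot starts 27 to 42 mm above the cap and is sprung: yields up 8 mm (3 N), then is rigid; rod ends 13 mm past touch.
- bottle: Empty amber glass bottle, white twist cap, 52 mm across, 110 mm high, about 140 g, loose on the 12 mm base of an aluminium stand (204 mm high, steel column behind, arm over the bottle); a twin stand holds a squat clear jar. Origin: centre of its underside, z up; the flat cap top is 110 mm above.
- stop_lever_handle (a point): Top centre of the upright black handle (16 mm across, 35 mm clear) at the end of the flat steel clamp lever that lies on the arm of the bottle's stand, in front of the knob, and swings level. z up; x points along the lever to its upright pivot, 65 mm away, fixed 45 mm from the rod's axis on the foot's -x side. The lever bar's top is 35 mm below this point, the arm's top 46 mm.
- stop_lever (a joint): Angle of that lever, rad: 0 points straight out of the stand's front (the foot's -x); grows clockwise seen from above, taking the handle to the foot's +y side, up to the end stop at 1.5 (locked). Starts between 0 and 0.3, needs about 2 N at the handle, stays where it is left.
There are look-alikes about, which are no part of the job. Leave any blue or yellow look-alike of the bottle alone.

How it is judged:
By the outcome, as a careful person would: the job done as asked, in the order asked, and still so for the second after the job is handed in, with the robot touching nothing.
It also fails if it takes over 40 s, if anything falls off the work surface, if the arm or the gripper's body presses on something with over 40 N, if the wrist force passes 120 N, or if a joint passes its speed limit or range.

## Working session

There is one attempt and no reset: what is moved stays moved. The work goes in short steps, each a Python script; the robot and the scene stay as the last script left them, time stands still between calls to the robot, and variables do not carry over. Pictures are saved under pics/ and viewed, at most 10 in all, crops included, and the job is handed in when it is done.

```bash
mkdir -p pics; python3 - <<'E'
from bench import ctrl
import cv2,numpy as np
for n in("scene","top"):
    f=ctrl.grab_frame(n); cv2.imwrite(f"pics/{n}0.png",f["pixels"][:,:,::-1])
    print(n,f.keys(),np.round(f["K"],1).tolist(),np.round(f["position"],3),np.round(f["rotation"],3).tolist())
    for k in f:
        if k not in("pixels","K","position","rotation"):print(k,f[k])
print(ctrl.current_t(),ctrl.current_eef_rot(),ctrl.current_wrist_force())
E
```

```text
scene dict_keys(['pixels', 'K', 'position', 'rotation']) [[558.8, 0.0, 319.3], [0.0, 558.8, 240.2], [0.0, 0.0, 1.0]] [ 1.273 -0.302  0.84 ] [0.334, 0.244, 0.539, 0.734]
top dict_keys(['pixels', 'K', 'position', 'rotation']) [[581.2, 0.0, 323.1], [0.0, 581.2, 240.0], [0.0, 0.0, 1.0]] [ 0.336 -0.042  1.157] [-0.072, 0.073, 0.721, -0.685]
0.1 [ 1.89732992e-01  9.81835599e-01 -4.84669484e-04 -1.12103611e-04] [0.02436871 0.18074911 0.04159579]
```

View pics/scene0.png

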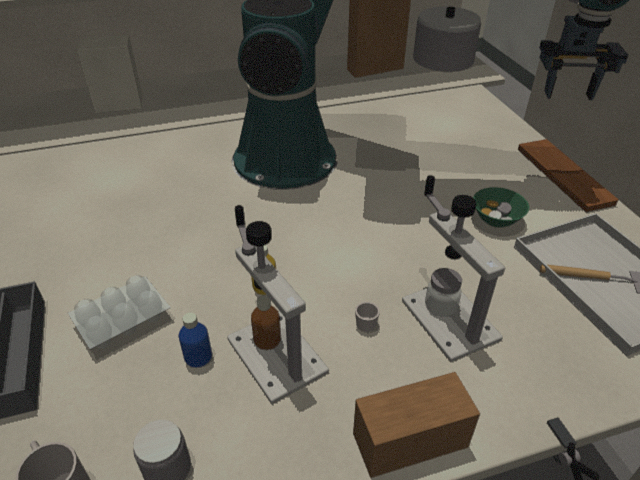

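View pics/top0.png

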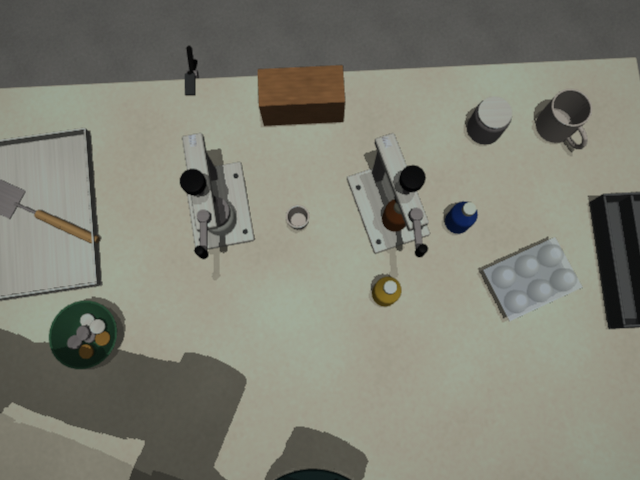

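The scene view shows two stands. The left one (scene knob ~(259,232), top knob ~(412,178)) holds an amber bottle at scene (265,330). The right one (scene knob ~(463,205), top knob ~(193,182)) holds the squat clear jar. The blue bottle (195,340) and the yellow one (264,270) stand apart and are not part of the job. The left stand fits the description; I'll confirm it in an enlarged crop.

```bash
cat > h.py <<'E'
import numpy as np,cv2
from scipy.spatial.transform import Rotation as R
def cam(f): return f["K"],np.array(f["position"]),R.from_quat(f["rotation"]).as_matrix() if np.size(f["rotation"])==4 else np.array(f["rotation"])
def ray(f,uv):
    K,p,M=cam(f); d=np.linalg.solve(K,[uv[0],uv[1],1.]); d=M@(d*[1,-1,-1]); return p,d/np.linalg.norm(d)
def proj(f,X):
    K,p,M=cam(f); c=M.T@(np.array(X)-p)*[1,-1,-1]; q=K@c; return q[:2]/q[2]
def tri(fs,uvs):
    A=np.zeros((3,3));b=np.zeros(3);rs=[ray(f,u) for f,u in zip(fs,uvs)]
    for p,d in rs: P=np.eye(3)-np.outer(d,d);A+=P;b+=P@p
    X=np.linalg.solve(A,b); return X,[round(1e3*np.linalg.norm((np.eye(3)-np.outer(d,d))@(X-p)),1) for p,d in rs]
def onz(f,uv,z):
    p,d=ray(f,uv); return p+d*(z-p[2])/d[2]
E
python3 - <<'E'
import cv2,numpy as np
a=cv2.imread("pics/scene0.png")[195:405,190:350]; b=cv2.imread("pics/top0.png")[125:265,340:440]
a=cv2.resize(a,(400,525),interpolation=3); b=cv2.resize(b,(375,525),interpolation=3)
o=np.hstack([a,b]); o=np.clip(o*1.6,0,255).astype('uint8')
cv2.imwrite("pics/crop1.png",o)  # scene x2.5 offset(190,195); top x3.75 offset(340,125)
E
```

```text
(no output)
```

View pics/crop1.png

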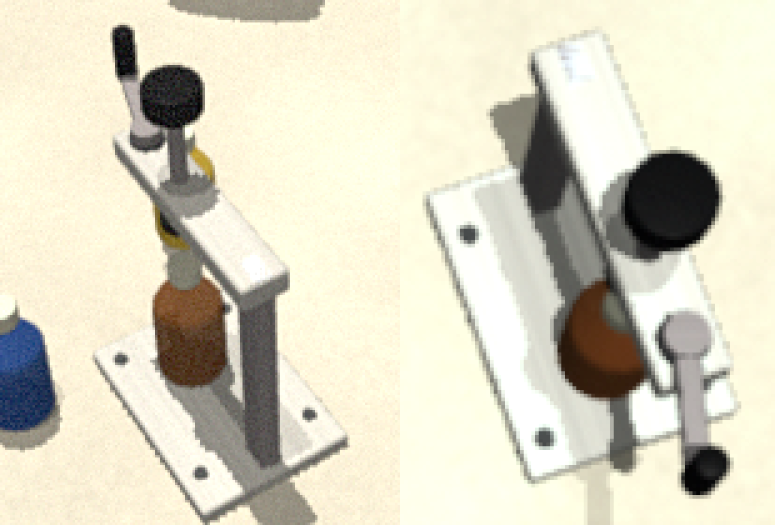

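The crop confirms it: the amber bottle with the white cap is under this stand's arm, with the knob at crop (172,85) in scene and (676,197) in top. The handle top is at (123,31) in scene and (713,462) in top. The lever points nearly straight out of the front.

```bash
python3 - <<'E'
from bench import ctrl
from h import *
S=ctrl.grab_frame("scene");T=ctrl.grab_frame("top")
s=lambda x,y:(190+x/2.5,195+y/2.5); t=lambda x,y:(340+(x-400)/3.75,125+y/3.75)
for n,a,b in [("knobtop",s(172,85),t(676,197)),("handle",s(123,31),t(713,462)),("pivot",s(147,138),t(687,335)),("armback R",s(288,272),t(606,32)),("armback L",s(238,290),t(535,48))]:
    print(n,tri([S,T],[a,b]))
C=dict(c1=(427,197),c2=(533,477),c3=(738,408))
for k,v in C.items(): print(k,onz(T,t(*v),.012))
for v in [(207,518),(96,357),(347,438)]: print("s",onz(S,s(*v),.012))
print("armback",[onz(T,t(*v),.204) for v in [(606,32),(535,48),(730,368)]])
print("nadir",proj(T,[.336,-.042,0]), proj(T,[.337,-.042,0]))
E
```

```text
knobtop (array([ 0.61151652, -0.1930174 ,  0.28259483]), [np.float64(1.8), np.float64(1.8)])
handle (array([ 0.50425672, -0.20521199,  0.24841722]), [np.float64(1.5), np.float64(1.5)])
pivot (array([ 0.57058611, -0.20614169,  0.20641207]), [np.float64(1.6), np.float64(1.6)])
armback R (array([ 0.71794888, -0.16561831,  0.21405289]), [np.float64(16.4), np.float64(16.4)])
armback L (array([ 0.71259718, -0.16455418,  0.19231896]), [np.float64(14.2), np.float64(14.2)])
c1 [ 0.70346183 -0.10587409  0.012     ]
c2 [ 0.54452293 -0.15305786  0.012     ]
c3 [ 0.57642632 -0.26565052  0.012     ]
s [ 0.74358706 -0.21640963  0.012     ]
s [ 0.58454173 -0.26260456  0.012     ]
s [ 0.71032813 -0.10577421  0.012     ]
armback [array([ 0.71734709, -0.18280935,  0.204     ]), array([ 0.71122805, -0.14936938,  0.204     ]), array([ 0.55461409, -0.22611839,  0.204     ])]
nadir [325.50355397 361.34670156] [325.47681156 360.82306206]
```

The heights fit: knob top z is 0.283 (expected 0.271–0.286), handle top 0.248 (expected 0.250), pivot 42 mm from the rod (expected 45). The stand's yaw is about 16.3° and the lever starts near 0.28 rad. The foot should touch when the knob top reaches z=0.244. I'll move above the knob at a safe height.

```bash
cat >> h.py <<'E'
def down(phi):  # tool pointing down, tool y along world angle phi (deg)
    c,s=np.cos(np.radians(phi)),np.sin(np.radians(phi)); y=np.array([c,s,0]);z=np.array([0,0,-1.])
    return R.from_matrix(np.column_stack([np.cross(y,z),y,z])).as_quat()
E
python3 - <<'E'
from bench import ctrl
from h import *
p=ctrl.current_tcp_pos(); ctrl.move_l([p[0],p[1],.40],max_speed=.3); print(ctrl.current_t())
ctrl.grip(0.0,20); print(ctrl.current_t(),ctrl.current_finger_gap())
k=[.6115,-.193]; q=down(20)
ctrl.reach([*k,.40],q); print(ctrl.current_t(),ctrl.current_joint_pos())
ctrl.move_l([*k,.305],max_speed=.15); print(ctrl.current_t(),ctrl.current_tcp_pos(),ctrl.current_wrist_force())
S=ctrl.grab_frame("scene");T=ctrl.grab_frame("top")
a=cv2.resize(S["pixels"][130:340,180:340,::-1],(400,525),interpolation=3);b=cv2.resize(T["pixels"][125:265,340:440,::-1],(375,525),interpolation=3)
cv2.imwrite("pics/above.png",np.clip(np.hstack([a,b])*1.6,0,255).astype('uint8'))
E
```

```text
1.0833
2.45 0.00040264548282073405
5.6417 [-3.41198320e-01  1.05864521e-01  1.67110419e+00  4.99899198e-05
  1.36464124e+00 -6.91033423e-01]
6.425 [ 0.61198602 -0.19313105  0.30597274] [-0.49513412 -0.06669939  0.64404868]
```

View pics/above.png

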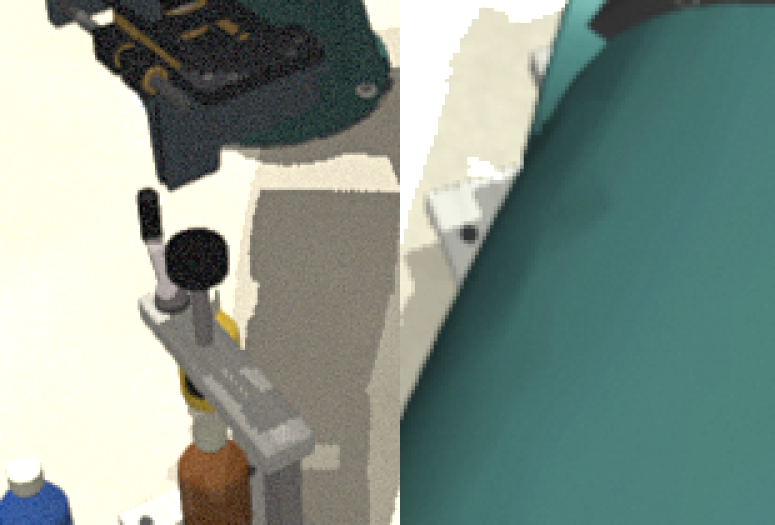

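The scene crop shows the shut finger tips' lower edge from (170,188) to (222,165), above and behind the knob at (197,247). I'll check this against the projected TCP.

```bash
python3 - <<'E'
from bench import ctrl
from h import *
S=ctrl.grab_frame("scene"); c=lambda X:((proj(S,X)-[180,130])*2.5).round(1)
p=np.array(ctrl.current_tcp_pos()); M=R.from_quat(ctrl.current_eef_rot()).as_matrix()
print("tcp",p,c(p)); print("knob",c([.6115,-.193,.2826]),"y",M[:,1])
for a in(-.016,.016):
  for b in(-.0135,.0135): print(a,b,c(p+M@[a,b,0]))
cv2.imwrite("pics/x.png",S["pixels"][:,:,::-1])
E
```

```text
tcp [ 0.61203463 -0.19317241  0.30622355] [191.2 218.2]
knob [194.1 247.4] y [0.93966534 0.3420924  0.0013546 ]
-0.016 -0.0135 [157.  217.2]
-0.016 0.0135 [180.8 239.6]
0.016 -0.0135 [201.2 197.6]
0.016 0.0135 [225.5 219.3]
```

```bash
python3 - <<'E'
import cv2,numpy as np
a=cv2.imread("pics/x.png")[110:260,180:340]
cv2.imwrite("pics/x2.png",np.clip(cv2.resize(a,(640,600),interpolation=3)*2.0,0,255).astype('uint8'))
E
```

```text
(no output)
```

View pics/x2.png

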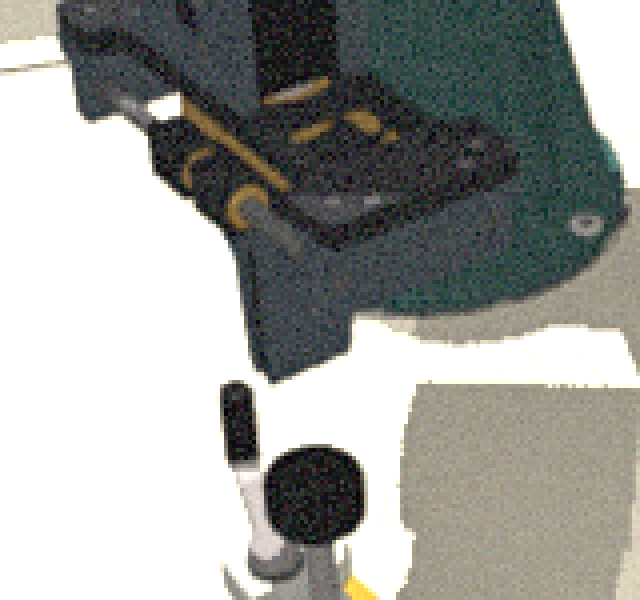

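The near finger's lower edge runs from (270,383) to (350,350) in this crop, about 20 px above the prediction. I'll find the offset and cross-check it with the start picture.

```bash
python3 - <<'E'
from bench import ctrl
from h import *
from scipy.optimize import least_squares as L
S=ctrl.grab_frame("scene"); p=np.array(ctrl.current_tcp_pos()); M=R.from_quat(ctrl.current_eef_rot()).as_matrix()
obs=np.array([[247.5,205.75],[267.5,197.5]])
for b in(.0,.0135):
  f=lambda v:np.r_[[proj(S,p+M@[s*.016,b,0]+np.array([v[0],v[1],v[2]])) for s in(-1,1)]-obs].ravel()
  r=L(lambda v:f([0,0,v[0]]),[0]);print("dz",b,r.x,r.fun.round(1))
# start pose
q=np.array([.261,.65,.181]);M0=R.from_quat([.1897,.9818,0,0]).as_matrix()
for s in(-1,1): print("start finger tips inner/outer",proj(S,q+M0@[0,s*.0455,0]),proj(S,q+M0@[0,s*.059,0]))
a=cv2.imread("pics/scene0.png")[20:120,510:640]
cv2.imwrite("pics/start.png",np.clip(cv2.resize(a,(650,500),interpolation=3)*2.5,0,255).astype('uint8'))
E
```

```text
dz 0.0 [0.0296337] [-1.6  0.1 -3.4  0.4]
dz 0.0135 [0.03851432] [ 2.8 -0.3  1.2 -0.1]
start finger tips inner/outer [545.03055695 106.75512045] [539.45692457 106.54953155]
start finger tips inner/outer [582.76157171 108.14686593] [588.38297086 108.35421675]
```

View pics/start.png

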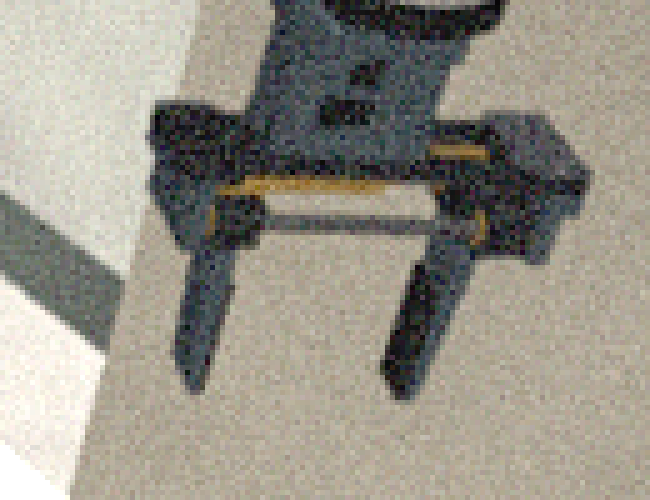

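The start tips are at scene (549,98) and (590,100), also about 9 px above the reported TCP. So either a camera or the hand is offset. I'll check the cameras against z=0 and the robot base.

```bash
python3 - <<'E'
from bench import ctrl
from h import *
S=ctrl.grab_frame("scene");T=ctrl.grab_frame("top")
print(np.round(S["position"],3),np.round(S["rotation"],3),np.round(T["position"],3))
s=lambda x,y:(190+x/2.5,195+y/2.5); t=lambda x,y:(340+(x-400)/3.75,125+y/3.75)
for n,a,b in [("c1",s(347,438),t(427,197)),("c3",s(96,357),t(738,408)),("screw1",s(308,414),t(469,234)),("handle base",s(127,76),t(697,484))]: print(n,tri([S,T],[a,b]))
print("base origin",proj(S,[0,0,0]),proj(T,[0,0,0]),"base ring",[proj(S,[.12*np.cos(a),.12*np.sin(a),0]).round() for a in(0,1.57,-1.57)])
# table corner/edges & egg carton, tin corner
print("tray corner",tri([S,T],[(600,217),(88,130)]), "box corner TL/..",tri([S,T],[(356,401),(345,66)]))
print("cup",tri([S,T],[(367,310),(298,217)]),"cap blue",tri([S,T],[(190,319),(470,209)]),"yellowcap/tin", tri([S,T],[(160,438),(494,112)]))
print("tcp T",proj(T,ctrl.current_tcp_pos()))
E
```

```text
[ 1.273 -0.302  0.84 ] [0.334 0.244 0.539 0.734] [ 0.336 -0.042  1.157]
c1 (array([ 0.70578208, -0.10525821,  0.00569681]), [np.float64(1.0), np.float64(1.0)])
c3 (array([ 0.5782699 , -0.26457076,  0.00544379]), [np.float64(2.4), np.float64(2.4)])
screw1 (array([ 0.68153179, -0.12680353,  0.01148858]), [np.float64(0.8), np.float64(0.8)])
handle base (array([ 0.50236313, -0.20537693,  0.20662923]), [np.float64(1.0), np.float64(1.0)])
base origin [284.35709857 157.72427464] [312.14567163 549.93581062] base ring [array([296., 182.]), array([326., 151.]), array([241., 165.])]
tray corner (array([0.73166494, 0.33663356, 0.26695947]), [np.float64(11.3), np.float64(11.3)]) box corner TL/.. (array([ 0.87194934, -0.11343952,  0.15854646]), [np.float64(7.2), np.float64(7.2)])
cup (array([ 0.61896038, -0.00078604,  0.03841493]), [np.float64(1.4), np.float64(1.4)]) cap blue (array([ 0.60060978, -0.3242349 ,  0.10473049]), [np.float64(1.8), np.float64(1.8)]) yellowcap/tin (array([ 0.79920878, -0.39685387,  0.08635843]), [np.float64(1.5), np.float64(1.5)])
tcp T [414.67479193 172.55312436]
```

```bash
python3 - <<'E'
from bench import ctrl
from h import *
from scipy.optimize import least_squares as L
S=ctrl.grab_frame("scene"); p=np.array(ctrl.current_tcp_pos()); M=R.from_quat(ctrl.current_eef_rot()).as_matrix()
q=np.array([.261,.65,.181]);M0=R.from_quat([.1897,.9818,0,0]).as_matrix()
for b in(0,.007,.0135):
  w=lambda v:np.r_[proj(S,p+M@[0,b,0]+v)-[257.5,201.6],proj(S,q+v)-[569.3,99]]
  t=lambda v:np.r_[proj(S,p+M@(v+[0,b,0]))-[257.5,201.6],proj(S,q+M0@v)-[569.3,99]]
  for n,f in(("world",w),("tool",t)): r=L(f,[0,0,0]);print(b,n,r.x.round(4),r.fun.round(1))
for n in(p,q): print([(proj(S,n+d)-proj(S,n)).round(1) for d in np.eye(3)*.03])
# guarded descent
f0=np.array(ctrl.current_wrist_force()); z=.305
while z>.2585:
    z-=.003; ctrl.move_l([.6115,-.193,z],max_speed=.05); f=np.array(ctrl.current_wrist_force())-f0
    print(round(z,4),np.round(ctrl.current_tcp_pos()[2],4),f.round(2))
    if abs(f[2])>3: break
print(ctrl.current_t()); cv2.imwrite("pics/y.png",ctrl.grab_frame("scene")["pixels"][:,:,::-1])
E
```

```text
0 world [0.0003 0.004  0.0274] [ 0.4  1.2 -0.7 -2. ]
0 tool [ 0.0016  0.0032 -0.0286] [-0.3  1.6 -0.9 -2.5]
0.007 world [0.0012 0.0007 0.0317] [ 0.7  2.  -1.1 -3.2]
0.007 tool [-0.0013  0.0008 -0.0319] [-0.4  2.1 -1.1 -3.2]
0.0135 world [ 0.0019 -0.0024  0.0355] [ 0.9  2.7 -1.6 -4.4]
0.0135 tool [-0.004  -0.0013 -0.035 ] [-0.5  2.5 -1.4 -3.9]
[array([ 4.5, 12.1]), array([19.1, -3.7]), array([ -1.5, -15.7])]
[array([7.6, 5.7]), array([10.3, -1.7]), array([  3.6, -11.2])]
0.302 0.3017 [ 0.59 -0.07 -1.74]
0.299 0.2987 [-0.05  0.29 -1.06]
0.296 0.2958 [ 0.34  0.62 -1.79]
0.293 0.2928 [ 0.19  0.48 -0.79]
0.29 0.2898 [-0.47  0.42 -1.55]
0.287 0.2868 [-1.02  0.07 -0.99]
0.284 0.2838 [ 0.8   1.42 -0.75]
0.281 0.2807 [ 0.04 -0.05 -1.33]
0.278 0.2778 [-0.85  0.4  -1.34]
0.275 0.2748 [-0.28  0.45 -0.35]
0.272 0.2718 [-0.11 -0.01 -1.25]
0.269 0.2687 [-0.13  0.   -0.95]
0.266 0.2658 [-0.11  0.22  0.6 ]
0.263 0.2628 [-0.04  0.02 -1.29]
0.26 0.2597 [ 0.42 -0.79 -0.25]
0.257 0.2568 [ 0.43  0.83 -0.4 ]
10.775
```

The fit gives a purely vertical offset (x, y ≈ 0): the real tips are about 29 mm above the reported TCP. Contact is then expected near a reported z of 0.253. I'll continue the guarded descent and average the force readings.

```bash
cat >> h.py <<'E'
def force(ctrl,n=6):
    F=[]
    for _ in range(n): F.append(ctrl.current_wrist_force()); ctrl.sleep(.01)
    return np.mean(F,0)
E
python3 - <<'E'
from bench import ctrl
from h import *
z=.257;f0=force(ctrl,15);print("f0",f0.round(2)); hit=0
while z>.238 and hit<3:
    z-=.002; ctrl.move_l([.6115,-.193,z],max_speed=.05); f=force(ctrl)-f0
    print(round(z,4),np.round(ctrl.current_tcp_pos(),4),f.round(2))
    if f[2]>3: hit+=1
    if np.linalg.norm(f)>15: break
print(ctrl.current_t()); cv2.imwrite("pics/y.png",ctrl.grab_frame("scene")["pixels"][:,:,::-1])
a=cv2.imread("pics/y.png")[170:370,190:340]
cv2.imwrite("pics/y2.png",np.clip(cv2.resize(a,(450,600),interpolation=3)*1.8,0,255).astype('uint8'))
E
```

```text
f0 [-0.01  0.07 -0.12]
0.255 [ 0.6115 -0.193   0.2549] [-0.12 -0.81  0.19]
0.253 [ 0.6114 -0.193   0.2529] [ 0.04 -0.05  0.13]
0.251 [ 0.6115 -0.193   0.2509] [ 0.09 -0.42  0.33]
0.249 [ 0.6116 -0.193   0.2489] [ 0.54 -0.45  1.  ]
0.247 [ 0.6115 -0.193   0.2469] [ 0.75 -0.18  1.27]
0.245 [ 0.6114 -0.193   0.2448] [0.6  0.11 0.87]
0.243 [ 0.6114 -0.193   0.2428] [ 0.22 -0.12  0.71]
0.241 [ 0.6114 -0.193   0.2408] [ 0.31 -0.07  0.49]
0.239 [ 0.6114 -0.193   0.2388] [0.11 0.12 0.4 ]
0.237 [ 0.6114 -0.193   0.2368] [ 0.05 -0.24  0.62]
13.95
```

View pics/y2.png

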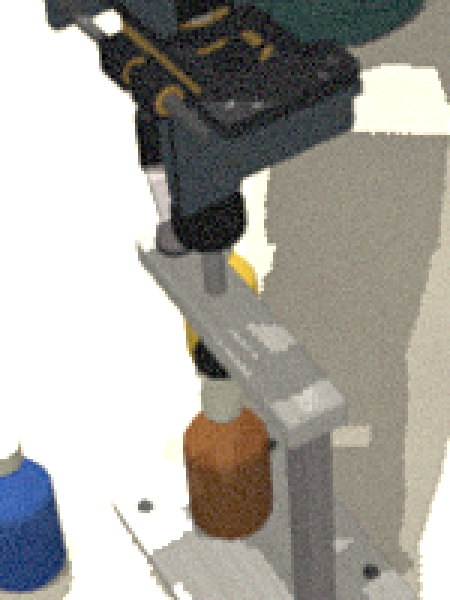

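The fingers are on the knob, which is now about 7.5 px (≈14 mm) lower than at first. That puts contact at a reported z of about 0.250. The foot is at crop (212,358) and still above the cap at (222,385). The wrist force barely shows the friction, so I'll measure the foot and knob heights in the pictures.

```bash
python3 - <<'E'
from bench import ctrl
from h import *
S=ctrl.grab_frame("scene")
xy=np.array([.6115,-.193]); a=np.linspace(0,6.28,60)
ring=lambda z,r:np.array([proj(S,[xy[0]+r*np.cos(t),xy[1]+r*np.sin(t),z]) for t in a])
for z in(.122,): print("cap centre",proj(S,[*xy,z]),"bottle base",proj(S,[*xy,.012]))
for z in(.161,.150,.147,.144,.140,.135,.122):
    r=ring(z,.016); print("foot z",z,"rim left x %.1f bottom y %.1f at x %.1f"%(r[:,0].min(),r[:,1].max(),r[r[:,1].argmax(),0]))
for z in(.2606,.2466,.24): r=ring(z,.02);print("knob bottom z",z,r[:,1].max(),r[:,0].min(),r[:,0].max())
for n in("scene0","y"):
    g=cv2.imread(f"pics/{n}.png"); print(n)
    for x in(256,258,260,262,264,266): print(x,"rows 268-308:",g[268:308,x].max(1).tolist())
    c=g[225:275,258].max(1).tolist();print("knob col258 rows225-275",c)
E
```

```text
cap centre [264.20109699 299.6657122 ] bottle base [267.93674956 339.84585751]
foot z 0.161 rim left x 253.3 bottom y 290.8 at x 261.8
foot z 0.15 rim left x 253.8 bottom y 295.3 at x 262.3
foot z 0.147 rim left x 253.9 bottom y 296.5 at x 262.4
foot z 0.144 rim left x 254.0 bottom y 297.8 at x 262.5
foot z 0.14 rim left x 254.2 bottom y 299.4 at x 262.7
foot z 0.135 rim left x 254.4 bottom y 301.4 at x 262.9
foot z 0.122 rim left x 255.0 bottom y 306.5 at x 263.4
knob bottom z 0.2606 248.11961436149258 245.8810982240896 271.3137253892094
knob bottom z 0.2466 254.76594129483618 246.62937318019098 271.7979034763524
knob bottom z 0.24 257.85092288937676 246.97678065604538 272.0227012076967
scene0
256 rows 268-308: [62, 72, 65, 80, 94, 98, 91, 93, 82, 76, 68, 70, 75, 62, 46, 27, 24, 25, 17, 29, 60, 83, 77, 78, 85, 89, 93, 94, 122, 159, 157, 152, 126, 115, 132, 136, 141, 145, 148, 111]
258 rows 268-308: [69, 70, 73, 68, 80, 87, 94, 95, 95, 88, 86, 81, 67, 71, 69, 62, 66, 43, 16, 19, 28, 64, 82, 83, 82, 77, 84, 97, 88, 82, 73, 78, 76, 78, 83, 89, 75, 75, 75, 74]
260 rows 268-308: [57, 77,
[... 1538 characters left out ...]
 83, 84, 84, 84, 86, 85, 91, 76, 80, 78, 83, 71, 42, 20, 12, 35, 16, 27, 56, 92, 86, 85, 88, 88, 88, 92, 91, 93, 91, 88]
264 rows 268-308: [77, 84, 82, 82, 80, 87, 84, 82, 83, 79, 79, 83, 83, 80, 83, 85, 81, 89, 83, 78, 81, 81, 81, 65, 47, 18, 0, 17, 56, 89, 90, 88, 89, 88, 86, 89, 88, 89, 95, 94]
266 rows 268-308: [81, 79, 83, 81, 80, 79, 83, 83, 86, 84, 79, 85, 96, 80, 77, 79, 80, 82, 91, 107, 97, 85, 79, 80, 83, 72, 62, 47, 64, 84, 87, 90, 91, 86, 89, 87, 92, 92, 94, 90]
knob col258 rows225-275 [41, 34, 39, 46, 36, 39, 43, 37, 38, 35, 39, 39, 37, 34, 22, 5, 31, 13, 17, 18, 24, 33, 7, 12, 9, 27, 28, 13, 26, 50, 60, 60, 63, 60, 60, 62, 56, 59, 56, 62, 64, 65, 69, 83, 81, 82, 81, 76, 78, 83]
```

Both edges give 14.4 mm of travel, so contact was at a reported z of about 0.2514. About 25 mm remain (26.5 by the foot, 24.2 by the knob), so touch should come near 0.2115. I'll step down and track the foot's and knob's lower edges: the foot stops at touch while the knob goes on.

```bash
cat >> h.py <<'E'
def edge(g,cols,r0,r1,lvl=48):  # lower edge (subpixel row) of lowest dark blob per column
    o=[]
    for x in cols:
        c=cv2.GaussianBlur(g[:,x-1:x+2].max(2).mean(1).astype(np.float32)[:,None],(1,3),0.6)[:,0]
        for r in range(r1,r0,-1):
            if c[r]<lvl<=c[r+1]: o.append(r+(lvl-c[r])/(c[r+1]-c[r])); break
    return np.median(o) if o else np.nan
def look(ctrl,n=3):
    F=np.mean([ctrl.grab_frame("scene")["pixels"].astype(float) for _ in range(n)],0)
    return F,edge(F,range(257,264),286,312),edge(F,range(253,257),240,285,40)
E
python3 - <<'E'
from bench import ctrl
from h import *
f0=force(ctrl,10)
for z in(.237,.222,.217,.214,.213,.212,.211,.210):
    ctrl.move_l([.6115,-.193,z],max_speed=.05); f=force(ctrl,8); F,a,b=look(ctrl)
    print(z,np.round(ctrl.current_tcp_pos()[2],4),f.round(2),"foot %.2f knob %.2f"%(a,b))
cv2.imwrite("pics/z.png",F[:,:,::-1]); print(ctrl.current_t(),np.round(ctrl.current_tau(),1))
cv2.imwrite("pics/z2.png",np.clip(cv2.resize(F[220:350,220:320,::-1],(460,598),interpolation=3)*2,0,255).astype('uint8'))
E
```

```text
0.237 0.237 [0.09 0.21 0.22] foot 295.50 knob 253.08
0.222 0.2221 [-0.25 -0.02  0.01] foot 301.50 knob 259.85
0.217 0.2169 [ 0.31  0.17 -0.01] foot 303.40 knob 261.91
0.214 0.2139 [-0.1   0.05  0.03] foot 304.51 knob 263.16
0.213 0.213 [-0.87 -0.07  2.02] foot 304.61 knob 263.45
0.212 0.212 [-0.91  0.39  3.14] foot 305.11 knob 263.86
0.211 0.2109 [-0.96  0.64  2.85] foot 305.28 knob 264.42
0.21 0.21 [-1.31  0.37  2.65] foot 305.28 knob 264.79
18.0667 [  0.  -64.9 -43.2   0.   -0.2  -0. ][ WARN:0@13.817] global loadsave.cpp:1063 imwrite_ Unsupported depth image for selected encoder is fallbacked to CV_8U.
```

View pics/z2.png

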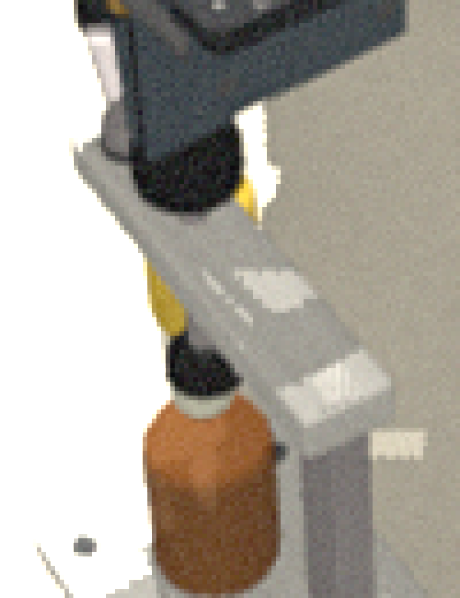

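The foot sits on the white cap with its edge at (205,398), and its edge stopped at 305.3 while the knob kept moving. Touch was at a reported z of about 0.212, so the spring is now yielding 2–3 mm, well short of rigid. The true tip is therefore the reported z plus about 32 mm. I'll lift off and take the lever.

```bash
python3 - <<'E'
from bench import ctrl
from h import *
P=np.array([.569,-.2058]); pt=lambda th,z:[P[0]+.065*np.cos(np.radians(th)),P[1]+.065*np.sin(np.radians(th)),z]
ctrl.move_l([.6115,-.193,.27],max_speed=.15)
F,a,b=look(ctrl,1); print("after lift foot %.2f knob %.2f"%(a,b),ctrl.current_t())
ctrl.reach(pt(180,.27),down(90)); ctrl.grip(.045,10)
f0=force(ctrl,8); print(ctrl.current_t(),ctrl.current_joint_pos().round(2) if hasattr(ctrl.current_joint_pos(),'round') else ctrl.current_joint_pos(),f0.round(2))
ok=True
for z in(.225,.21,.20,.191):
    ctrl.move_l(pt(180,z),max_speed=.1); f=force(ctrl,4)-f0; print(z,f.round(2))
    if np.linalg.norm(f)>6: ok=False; break
if ok:
    ctrl.grip(.022,10); print("gap",ctrl.current_finger_gap(),ctrl.current_finger_force(),(force(ctrl,4)-f0).round(2))
F=ctrl.grab_frame("scene")["pixels"]; print(ctrl.current_t())
cv2.imwrite("pics/l.png",np.clip(cv2.resize(F[170:300,200:330,::-1].copy(),(598,598),interpolation=3)*2.0,0,255).astype('uint8'))
E
```

```text
after lift foot 305.31 knob 264.78 18.6667
20.7417 [-0.43  0.03  1.99 -0.    1.13 -2.  ] [0.04 0.13 0.04]
0.225 [-0.47 -0.4   0.46]
0.21 [-0.3  -0.55  0.21]
0.2 [ 0.24  0.25 -0.04]
0.191 [-0.11 -0.09  0.01]
gap 0.02212210432623331 0.0 [-0.13 -0.05 -0.47]
22.9083
```

View pics/l.png

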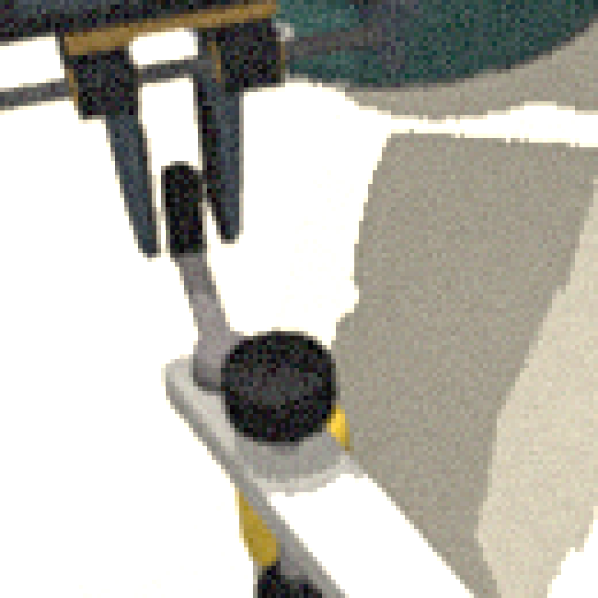

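The fingers straddle the handle: tips at (150,250) and (230,238), handle at (183,205). The knob and foot stayed put after the lift. Now I'll sweep the lever.

```bash
python3 - <<'E'
from bench import ctrl
from h import *
P=np.array([.569,-.2058]); pt=lambda th,z:[P[0]+.065*np.cos(np.radians(th)),P[1]+.065*np.sin(np.radians(th)),z]
f0=force(ctrl,6); th=180.
while th>101:
    th-=6 if th>118 else 1.5
    ctrl.move_l(pt(th,.191),down(th-90),max_speed=.07); f=np.mean([ctrl.current_wrist_force()],0)-f0 if th>118 else force(ctrl,4)-f0
    d=np.radians(th-90); ft=-(f[0]*np.cos(d)+f[1]*np.sin(d))
    print(round(th,1),f.round(1),"resist %.1f"%ft,np.round(ctrl.current_finger_force(),1))
    if ft>12 or np.linalg.norm(f)>25: break
F=ctrl.grab_frame("scene")["pixels"]; cv2.imwrite("pics/m.png",F[:,:,::-1]); print(ctrl.current_t())
E
```

```text
174.0 [ 0.5 -0.4 -0.1] resist 0.3 0.0
168.0 [0.8 0.7 0.2] resist -0.9 0.0
162.0 [-0.1 -0.4 -0.2] resist 0.4 0.0
156.0 [-0.5  0.6 -0.1] resist -0.4 0.0
150.0 [-0.1  1.  -0.1] resist -0.8 0.0
144.0 [ 0.5  0.4 -0.5] resist -0.6 0.0
138.0 [-0.1  0.4 -0. ] resist -0.2 0.0
132.0 [-0.   0.9  0. ] resist -0.6 0.0
126.0 [ 0.9  0.8 -1. ] resist -1.2 0.0
120.0 [0.  0.3 0.1] resist -0.2 0.0
114.0 [0.3 0.1 0.3] resist -0.3 0.0
112.5 [-0.3 -0.2 -0. ] resist 0.4 0.6
111.0 [-0.6 -0.1 -0.5] resist 0.6 0.5
109.5 [-0.2 -0.  -0.5] resist 0.2 0.2
108.0 [-0.1  0.3 -0.2] resist 0.0 0.2
106.5 [-5.3 -2.4  2.2] resist 5.7 3.0
105.0 [-15.2  -8.9   7.3] resist 17.0 8.6
27.5833
```

The resistance rises sharply at 105–106.5° (107.7° expected), so the lever is at its end stop. I'll back off, lift clear and check.

```bash
python3 - <<'E'
from bench import ctrl
from h import *
P=np.array([.569,-.2058]); pt=lambda th,z:[P[0]+.065*np.cos(np.radians(th)),P[1]+.065*np.sin(np.radians(th)),z]
ctrl.move_l(pt(107.5,.191),down(17.5),max_speed=.07); ctrl.grip(.036)
ctrl.move_l(pt(107.5,.33),max_speed=.2); print(ctrl.current_t())
ctrl.reach([.40,.25,.36],down(20)); print(ctrl.current_t())
S=ctrl.grab_frame("scene");T=ctrl.grab_frame("top")
a=cv2.resize(S["pixels"][195:405,190:350,::-1],(400,525),interpolation=3);b=cv2.resize(T["pixels"][125:265,340:440,::-1],(375,525),interpolation=3)
cv2.imwrite("pics/end.png",np.clip(np.hstack([a,b])*1.6,0,255).astype('uint8'))
E
```

```text
29.1083
30.6667
```

View pics/end.png

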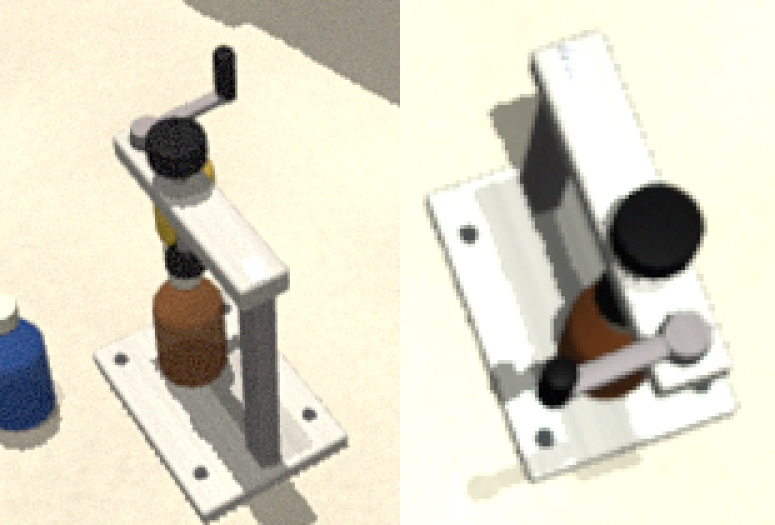

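The lever now lies across to the foot's +y side (top crop: pivot (687,337), handle (557,382)), about square to the arm. The foot is on the cap, and the bottle and stand have not moved. One quick check against the predicted end pose, then I'll hand in.

```bash
python3 - <<'E'
from bench import ctrl
from h import *
S=ctrl.grab_frame("scene");T=ctrl.grab_frame("top")
s=lambda x,y:(190+x/2.5,195+y/2.5); t=lambda x,y:(340+(x-400)/3.75,125+y/3.75)
X,e=tri([S,T],[s(225,52),t(559,370)]); d=X[:2]-[.569,-.2058]; w=np.degrees(np.arctan2(d[1],d[0]))
print(X.round(4),e,"radius",np.hypot(*d).round(4),"joint",np.radians(196.3-w).round(3),"foot/knob",look(ctrl,1)[1:])
if abs(np.radians(196.3-w)-1.5)<.12: print(ctrl.close_job(),ctrl.current_t())
E
```

```text
[ 0.5477 -0.1434  0.2481] [np.float64(1.0), np.float64(1.0)] radius 0.0659 joint 1.526 foot/knob (np.float32(305.49796), np.float32(264.90283))
the job is handed in; nothing more can be done
the job is handed in; nothing more can be done
```

I handed the job in at about 31 s: the foot rests on the amber bottle's cap with its spring yielding about 2–3 mm, the clamp lever is at its end stop (about 1.5 rad), and the bottle is still standing under the stop.

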